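# Pack up the fabric-paint kit

### The job

Pack up the painting kit: stand each of the three capped paint jars upright, right down in the caddy pocket made for its size, and lay the flat brush flat in the caddy's long trough. The open empty jar and the rinsing tumbler stay out to dry: leave them standing where they are.

Things in the scene. Friction and masses are not known exactly. Their poses are not given: they have to be found in the camera images.
- jar_large_center (a point): The large capped paint jar: an upright round white plastic jar with a plain label and a black screw cap, 62 mm in diameter and 78 mm tall in all; the cap is 59 mm in diameter and the top 20 mm of that height. Loose, stands on the table. The point is its centre, half-way up (39 mm above its underside), z along its axis.
- jar_medium_center (a point): The medium capped paint jar: an upright round white plastic jar with a plain label and a black screw cap, 46 mm in diameter and 64 mm tall in all; the cap is 43 mm in diameter and the top 18 mm of that height. Loose, stands on the table. The point is its centre, half-way up (32 mm above its underside), z along its axis.
- jar_small_center (a point): The small capped paint jar: an upright round white plastic jar with a plain label and a black screw cap, 30 mm in diameter and 54 mm tall in all; the cap is 27 mm in diameter and the top 16 mm of that height. Loose, stands on the table. The point is its centre, half-way up (27 mm above its underside), z along its axis.
- holder_large_hole0 (a point): The large jar holder in the caddy: a fixed grey square block 88 mm wide with one round pocket 76 mm in diameter and 18 mm deep (takes the 62 mm jar). The point is the centre of the pocket's mouth, at the block's top face, 28 mm above the table (so the pocket's floor is 10 mm above the table); z up, y along the caddy's row of three holders, which stand 90 mm apart in any order; x points square across to the brush trough.
- holder_medium_hole0 (a point): The medium jar holder in the caddy: a fixed grey square block 88 mm wide with one round pocket 59 mm in diameter and 18 mm deep (takes the 46 mm jar). The point is the centre of the pocket's mouth, at the block's top face, 28 mm above the table (so the pocket's floor is 10 mm above the table); z up, y along the caddy's row of three holders, which stand 90 mm apart in any order; x points square across to the brush trough.
- holder_small_hole0 (a point): The small jar holder in the caddy: a fixed grey square block 88 mm wide with one round pocket 43 mm in diameter and 18 mm deep (takes the 30 mm jar). The point is the centre of the pocket's mouth, at the block's top face, 28 mm above the table (so the pocket's floor is 10 mm above the table); z up, y along the caddy's row of three holders, which stand 90 mm apart in any order; x points square across to the brush trough.
- brush_center (a point): The flat brush, loose, lying flat on the table: 170 mm long over all, wooden handle 22 mm wide and 10 mm thick, then a steel ferrule and dark bristles 26 mm wide. The point is half-way along it and half-way up its 10 mm thickness; x along the brush towards the bristles, z up. The handle covers x from -85 to +15 mm (it is wood at this point), ferrule from +15 to +45 mm; its balance point lies within 15 mm of this point.
- trough_floor (a point): The caddy's brush trough: a fixed, long open grey tray beside the row of holders, inside 74 mm wide (x) and 262 mm long (y), walls 17 mm high above its floor. The point is the centre of its inner floor, 9 mm above the table; x across, y along the trough, z up. The plywood caddy round holders and trough is fixed, 184 by 282 mm, with a rim 30 mm above the table; the line of holder centres runs 87 mm from this point towards -x.
- open_jar_center (a point): Look-alike that stays: an open, empty white plastic jar without a cap, 46 mm in diameter, 60 mm tall, with a 39 mm open neck; loose. The point is its centre, 30 mm above its underside.
- tumbler_center (a point): Look-alike that stays: the empty paint-stained rinsing tumbler, open at the top, 64 mm in diameter at the rim, 52 mm at the foot, 92 mm tall; loose. The point is its centre, 46 mm above its underside.

How it is judged:
At the end, for the whole second after the job is handed in: Each capped jar upright (0.12 rad) on the floor (6 mm) of the pocket of its size (12 mm); brush flat on the trough floor, along it (0.35 rad), middle within 30 mm across and 52 mm along; open jar and tumbler upright within 25 mm of their starts; all released and at rest (horizontal distance between jar_large_center and holder_large_hole0 below 0.012 m and z of jar_large_center in the frame of holder_large_hole0 below 0.027 m and angle between each of jar_large_center, jar_medium_center, jar_small_center, open_jar_center, tumbler_center's own z axis and vertical below 0.12 rad and linear speed of each of jar_large, jar_medium, jar_small, brush below 0.02 m/s and horizontal distance between jar_medium_center and holder_medium_hole0 below 0.012 m and z of jar_medium_center in the frame of holder_medium_hole0 below 0.02 m and horizontal distance between jar_small_center and holder_small_hole0 below 0.012 m and z of jar_small_center in the frame of holder_small_hole0 below 0.015 m and x of brush_center in the frame of trough_floor between -0.03 and 0.03 m and y of brush_center in the frame of trough_floor between -0.052 and 0.052 m and z of brush_center in the frame of trough_floor below 0.011 m and angle between the x axis of brush_center and the y axis of trough_floor, either way round below 0.35 rad and angle between the z axis of brush_center and the z axis of trough_floor, either way round below 0.12 rad and distance of each of open_jar_center, tumbler_center from where it was at the start of the episode below 0.025 m); the robot touches nothing.
It fails at once if the open jar is knocked, carried off or tipped (moved over 25 mm or tilted over 0.4 rad) (distance of open_jar_center from where it was at the start of the episode above 0.025 m or angle between open_jar_center's own z axis and vertical above 0.4 rad).
It fails at once if the tumbler is knocked, carried off or tipped (moved over 25 mm or tilted over 0.4 rad) (distance of tumbler_center from where it was at the start of the episode above 0.025 m or angle between tumbler_center's own z axis and vertical above 0.4 rad).
It also fails if it takes over 112 s, if anything falls off the work surface, if the arm or the gripper's body presses on something with over 40 N, if the wrist force passes 120 N, or if a joint passes its speed limit or range.

### The arm

A 6-joint arm with a two-finger parallel gripper is mounted at the origin on the work surface. World frame = base frame: x ahead of the robot, y to its left, z up, the work surface at z = 0. Lengths are in m, angles in rad, forces in N, time in s.
With the tool pointing down it reaches from about 0.3 to 0.775 m from the base axis. Payload 14.6 kg.
Tool frame: the origin (TCP) lies where the fingers leave the gripper's body, on its centre line; the fingertips stand 97 mm ahead of it and the grasp point (between the pads) lies 78 mm ahead of it (ctrl.finger_overhang is the distance from the TCP to the fingertips, in m); z points along the fingers, y is the direction in which the jaws open and shut (so a half turn about z gives the same grasp; the last joint's range is limited). The gripper opens to 94 mm and grips with 3 to 60 N. Pads are 16 mm wide; open, the fingers measure 119 mm over their backs; the gripper's body (75 mm by 177 mm) begins 78 mm behind the grasp point.
Start: joints at [-1.338, 0.3, 1.521, -0, 1.321, -0.067], TCP at [0.162, -0.525, 0.303] pointing down, gripper open.
Joint ranges: [-3.03, 3.03], [-0.79, 2.21], [0.23, 2.52], [-1.04, 4.18], [0, 3.07], [-2.55, 2.55]. Speed limits (rad/s): [2.22, 2.22, 2.57, 3.14, 3.14, 3.14].

### API

Orientations are given as [roll, pitch, yaw] about the fixed x, y, z axes, in that order (R = Rz(yaw) Ry(pitch) Rx(roll)).
In Python, from station import ctrl, imaging, hand_in gives the robot as it stands.
- The arm moves only by the shell command python3 -m pendant 'ROWS' [FORCE]. ROWS is JSON, a list of rows, each a list of 7 numbers: the shift along the tool's x, y, z normalised to -1 to 1, where 1 is 120 mm, then the turn, a rotation vector about the tool's x, y, z normalised to -1 to 1, where 1 is 30 degrees, then the closure, from -1 (fully open) to 1 (shut). A call has 1 to 10 rows; each row shifts and turns the commanded pose from where the row before left it, along the tool's axes as they then stand; what a row does not reach is not made up. A row lasts 1/12 s, in which the tool goes at most 41.7 mm and 7.16 degrees, less where a joint would pass 70% of its speed; a pose out of reach is approached as far as the arm can. A call with a number of a shift or a turn outside -1 to 1 is refused whole. A call with a gripper value outside its range is refused whole. The fingers move at their own pace and stop on an object; FORCE is the grip in N (left out, the last holds). Time passes only in rows, so rows that do not move let the fingers close. It gives the time, the measured TCP pose, the force and the opening at its end, in the units of the state.
- ctrl.get_obs(): the state, without advancing time (a new reading comes with each control period).
- imaging.camera(name): name is "scene" or "side" or "wrist"; returns a dict with "image" (400x640x3 uint8, red, green, blue), "mtx" (3x3 intrinsics, pixels), "k1" (the pictures are not rectified: a ray, as slopes to the right and down, at radius r is drawn at 1 + k1 r^2 times it, then the intrinsics apply), "rvec" (rotation vector, rad) and "tvec" (3), from world to camera coordinates, as OpenCV has them. Camera axes: x right, y down, z forward; pixel columns grow to the right and rows downward; lengths in m; the calibration is good to about 2 mm. A picture is of the moment at which its call begins. There is no depth.
- hand_in(): hands the job in, once; it reports no verdict.
The state is a dict: "time_s": time; "qpos": joint angles; "joint_vel": joint speeds; "tau": joint torques, N m; "ee_pos": TCP position; "eef_rot": TCP orientation; "force": force on the tool from outside, world axes, zero at the start; "moment": the same for the moment, N m; "grip_width": finger opening in m.
Only numpy, scipy, OpenCV 4.12 (cv2) and the standard library are available. Lean on these libraries where they do the work, as an engineer would, in place of code of your own. Each camera call takes 0.05 s, during which the arm holds its last target.

## Working session

There is one attempt and no reset: what is moved stays moved. The work goes in short steps, Python scripts to look and compute and a shell command to move; the robot and the scene stay as the last step left them, time stands still between calls to the robot, and variables do not carry over. Pictures are saved under pics/ and viewed, and the job is handed in when it is done.

```bash
ls; mkdir -p pics
python3 - <<'E'
from station import ctrl, imaging
import cv2
print(ctrl.get_obs(), ctrl.finger_overhang)
for n in ["scene","side","wrist"]:
    c=imaging.camera(n); cv2.imwrite(f"pics/{n}0.png",c["image"][...,::-1])
    print(n,c["mtx"],c["k1"],c["rvec"],c["tvec"])
E
```

```text
pics
{'time_s': 0.0, 'qpos': array([-1.33763726e+00,  3.00473625e-01,  1.52156334e+00,  1.39292890e-05,
        1.32064521e+00, -6.65469129e-02]), 'joint_vel': array([-6.27134592e-04, -2.50131331e-05, -5.79148352e-04,  2.47503329e-04,
        3.15742567e-04, -2.80974426e-04]), 'tau': array([ 2.47311807e-03, -5.31799042e+01, -3.52732766e+01,  7.09143095e-02,
        2.44248554e-02, -2.98726172e-05]), 'ee_pos': array([ 0.16237766, -0.52534262,  0.30209238]), 'eef_rot': array([-3.14050644e+00, -8.59126865e-05,  2.99702477e-01]), 'force': array([ 0.01964282, -0.163795  , -0.28632452]), 'moment': array([-0.03191983,  0.04395497,  0.03743314]), 'grip_width': 0.09387074972821537} 0.0972
scene [[486.60803227   0.         321.99686953]
 [  0.         486.60803227 198.19495515]
 [  0.           0.           1.        ]] -0.1451459665773966 [ 0.71641104  2.83575539 -0.74647356] [ 0.44764741 -0.16114602  1.22662488]
side [[450.93055289   0.         311.77646021]
 [  0.         450.93055289 192.92355268]
 [  0.           0.           1.        ]] 0.04076376118947089 [ 0.21649445 -2.83919441  1.21610256] [0.45807179 0.11710485 0.90870975]
wrist [[316.76847956   0.         322.66844231]
 [  0.         316.76847956 198.51104366]
 [  0.           0.           1.        ]] -0.0379575857410205 [-2.37135215  1.74866446  0.20697346] [-0.54926557 -0.02385583  0.39122485]
```

View pics/scene0.png

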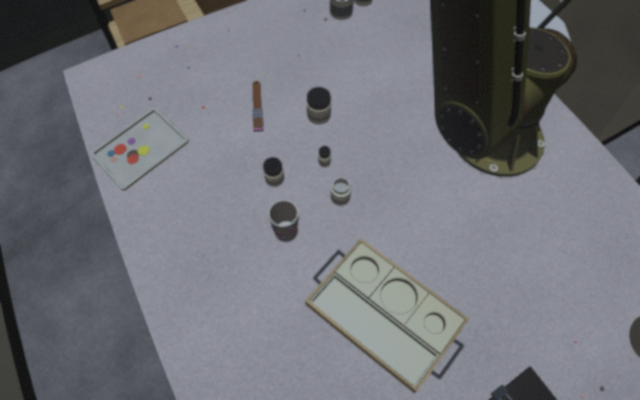

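View pics/side0.png

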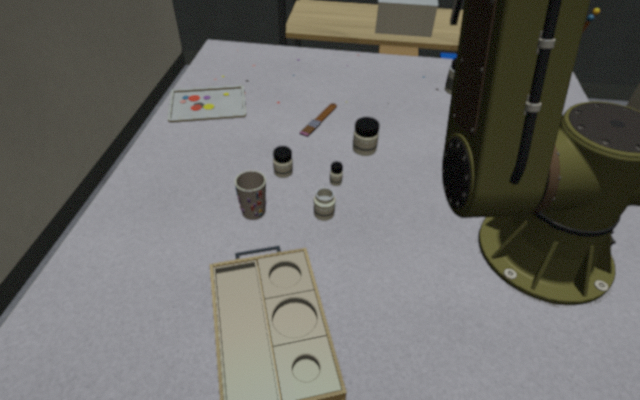

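View pics/wrist0.png

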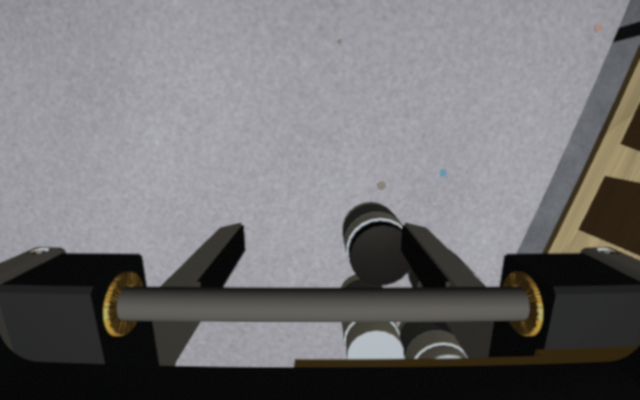

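Run:
```python
import cv2
a=cv2.imread("pics/scene0.png"); b=cv2.imread("pics/side0.png")
cv2.imwrite("pics/z1.png",cv2.resize(a[70:250,230:370],None,fx=3.3,fy=3.3,interpolation=cv2.INTER_CUBIC))
cv2.imwrite("pics/z2.png",cv2.resize(a[235:395,295:475],None,fx=3.7,fy=3.7,interpolation=cv2.INTER_CUBIC))
cv2.imwrite("pics/z3.png",cv2.resize(b[90:230,220:400],None,fx=4,fy=4,interpolation=cv2.INTER_CUBIC))
```

```text
(no output)
```

View pics/z1.png

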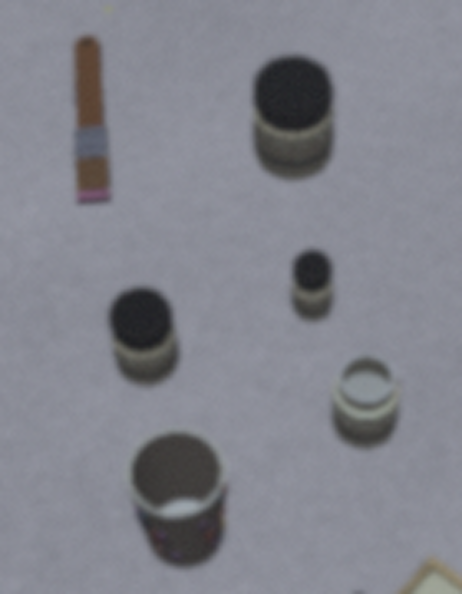

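View pics/z2.png

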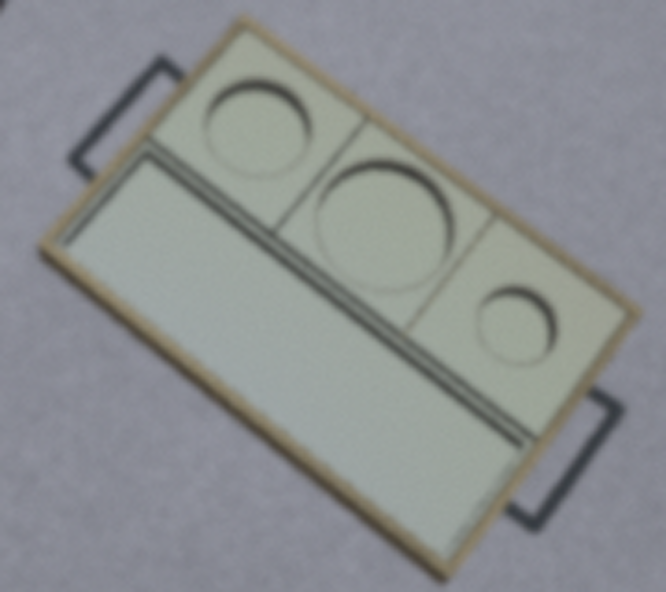

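View pics/z3.png

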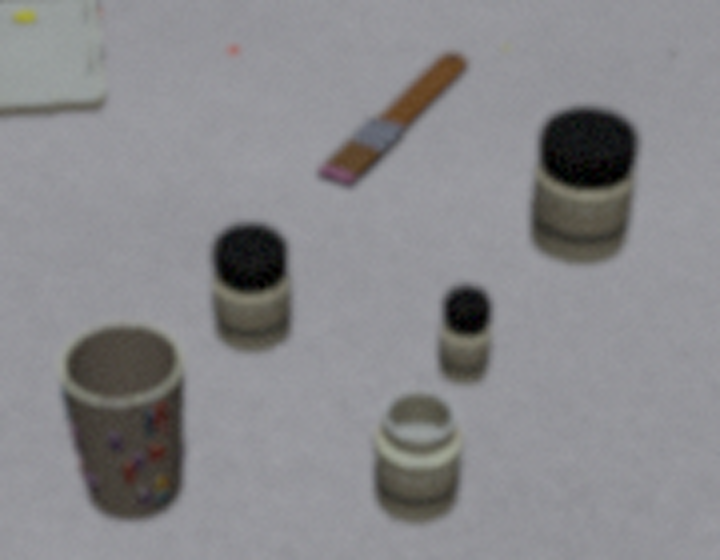

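```bash
cat > h.py <<'E'
import numpy as np, cv2
from station import ctrl, imaging
def cast(c,uv,z):
    uv=np.asarray(uv,float).reshape(-1,2); K=c["mtx"]
    d=(uv-[K[0,2],K[1,2]])/[K[0,0],K[1,1]]
    s=d.copy()
    for _ in range(30): s=d/(1+c["k1"]*(s**2).sum(1,keepdims=True))
    R=cv2.Rodrigues(np.asarray(c["rvec"]))[0]; t=np.asarray(c["tvec"]).ravel()
    o=-R.T@t; w=np.c_[s,np.ones(len(s))]@R
    return (o+w*((z-o[2])/w[:,2])[:,None])[:,:2]
def proj(c,p):
    p=np.asarray(p,float).reshape(-1,3)
    return cv2.projectPoints(p,np.asarray(c["rvec"]),np.asarray(c["tvec"]),c["mtx"],np.array([c["k1"],0,0,0,0.]))[0].reshape(-1,2)
def blob(mask,lo=30):
    n,l,s,ce=cv2.connectedComponentsWithStats(mask.astype(np.uint8))
    return [(s[i].tolist(),ce[i].round(2).tolist()) for i in range(1,n) if s[i,4]>lo]
E
python3 - <<'E'
from h import *
for n,roi in [("scene",(230,70,370,250)),("side",(220,90,400,230))]:
    c=imaging.camera(n); im=c["image"].astype(int)
    m=im.max(2)<62; k=np.zeros_like(m); x0,y0,x1,y1=roi; k[y0:y1,x0:x1]=1
    print(n)
    for s,ce in blob(m&k):
        print(s,ce,[(h,cast(c,ce,h).round(4).tolist()) for h in (.068,.055,.046)])
    hs=cv2.cvtColor(c["image"],cv2.COLOR_RGB2HSV)
    r=(im[...,0]-im[...,2]>25)&k
    for s,ce in blob(r): print("brown",s,ce,cast(c,ce,.01))
c=imaging.camera("scene")
z2=np.array([[245,17],[637,312],[445,578],[42,248]])/3.7+[294.6,234.6]
p=cast(c,z2,.03);print("corners",p.round(4).tolist(),p.mean(0),np.linalg.norm(np.roll(p,-1,0)-p,axis=1))
h=cast(c,np.array([[258,129],[385,226],[516,326]])/3.7+[294.6,234.6],.028);print("holes M L S",h.round(4).tolist(),np.linalg.norm(np.diff(h,axis=0),axis=1))
b=cast(c,np.array([[88,37],[94,203]])/3.3+[229.6,69.6],.008);print("brush",b,np.linalg.norm(b[1]-b[0]),b.mean(0))
ch=imaging.camera("side")
print("side holes at", cast(ch,[[284.5,273],[294.5,317],[306,368]],.028).round(4).tolist())
b=cast(ch,np.array([[458,57],[337,178]])/4+[219.6,89.6],.008);print("brush side",b,np.linalg.norm(b[1]-b[0]),b.mean(0))
print("open rim", cast(c,np.array([[365,388]])/3.3+[229.6,69.6],.06), cast(ch,np.array([[419,443]])/4+[219.6,89.6],.048))
print("tumb rim", cast(c,np.array([[178,474]])/3.3+[229.6,69.6],.092), cast(ch,np.array([[123,364]])/4+[219.6,89.6],.092))
E
```

```text
scene
[308, 88, 22, 21, 382] [318.31, 98.26] [(0.068, [[0.3729, -0.2707]]), (0.055, [[0.3676, -0.2808]]), (0.046, [[0.364, -0.2878]])]
[309, 116, 20, 5, 45] [318.13, 118.33] [(0.068, [[0.4032, -0.2149]]), (0.055, [[0.3983, -0.2241]]), (0.046, [[0.395, -0.2306]])]
[320, 147, 9, 11, 86] [324.02, 152.06] [(0.068, [[0.4378, -0.1211]]), (0.055, [[0.4335, -0.1291]]), (0.046, [[0.4305, -0.1346]])]
[264, 158, 17, 18, 244] [272.25, 166.63] [(0.068, [[0.5599, -0.1418]]), (0.055, [[0.5573, -0.15]]), (0.046, [[0.5555, -0.1557]])]
[271, 205, 10, 17, 94] [275.03, 213.3] [(0.068, [[0.6059, -0.0311]]), (0.055, [[0.6039, -0.0378]]), (0.046, [[0.6026, -0.0424]])]
[274, 222, 23, 18, 191] [286.15, 232.11] [(0.068, [[0.6046, 0.0201]]), (0.055, [[0.6027, 0.0142]]), (0.046, [[0.6013, 0.01]])]
brown [253, 82, 7, 26, 147] [256.44, 94.76] [[ 0.48776733 -0.40550672]]
brown [254, 119, 8, 8, 58] [257.48, 122.26] [[ 0.52357324 -0.31925333]]
side
[356, 118, 23, 19, 371] [366.64, 127.01] [(0.068, [[0.3701, -0.2739]]), (0.055, [[0.3699, -0.2924]]), (0.046, [[0.3698, -0.3053]])]
[354, 144, 20, 7, 38] [361.79, 147.97]
[... 587 characters left out ...]
08.04, 129.27] [[ 0.52054241 -0.32147784]]
corners [[0.4641, 0.0948], [0.365, 0.3517], [0.5338, 0.4181], [0.6331, 0.1623]] [0.49900058 0.2567081 ] [0.27539404 0.18140703 0.27436942 0.18194483]
holes M L S [[0.4925, 0.158], [0.4597, 0.2416], [0.4273, 0.3248]] [0.08979887 0.08926321]
brush [[ 0.4670587  -0.45351312]
 [ 0.53349768 -0.29411639]] 0.17268890031080772 [ 0.50027819 -0.37381475]
side holes at [[0.4914, 0.1527], [0.4577, 0.2387], [0.4249, 0.3225]]
brush side [[ 0.46682947 -0.45658184]
 [ 0.52844359 -0.30145006]] 0.16691965526090669 [ 0.49763653 -0.37901595]
open rim [[ 0.44871041 -0.02551661]] [[ 0.44125218 -0.02677991]]
tumb rim [[ 0.59381274 -0.01046219]] [[ 0.59213703 -0.0148972 ]]
```

```bash
cat >> h.py <<'E'
from scipy.spatial.transform import Rotation as Ro
def plan(x,y,z,yawdeg):
    """x,y,z of TCP. prints turn then shift in tool axes after the turn, and before"""
    o=ctrl.get_obs(); R=Ro.from_euler('xyz',o["eef_rot"]); T=Ro.from_euler('xyz',[np.pi,0,np.radians(yawdeg)])
    rv=np.degrees((R.inv()*T).as_rotvec())/30; d=np.array([x,y,z])-o["ee_pos"]
    print("t",round(o["time_s"],2),"pos",o["ee_pos"].round(4),"rot",np.degrees(o["eef_rot"]).round(2),"w",round(o["grip_width"],4),"F",o["force"].round(1))
    print(" turn",rv.round(3),"| shift before turn",(R.inv().apply(d)/.12).round(3),"| shift after turn",(T.inv().apply(d)/.12).round(3))
E
python3 - <<'E'
from h import *
plan(.499,-.376,.22,67.3)
c=imaging.camera("scene"); print(cast(c,[[342,3],[363,0]],.04))
E
```

```text
t 0.35 pos [ 0.1624 -0.5254  0.3025] rot [-179.98   -0.     17.18] w 0.094 F [-0.1 -0.3  0. ]
 turn [-0.    -0.    -1.671] | shift before turn [ 3.048 -0.361  0.688] | shift after turn [2.231 2.107 0.688]
[[ 0.12112491 -0.59229236]
 [ 0.05797482 -0.57518362]]
```

```bash
python3 -m pendant '[[0,0,0,0,0,-0.23,-1],[0,0,0,0,0,-0.23,-1],[0,0,0,0,0,-0.23,-1],[0,0,0,0,0,-0.23,-1],[0,0,0,0,0,-0.23,-1],[0,0,0,0,0,-0.23,-1],[0,0,0,0,0,-0.23,-1],[0,0,0,0,0,-0.06,-1]]' 20 && python3 -m pendant '[[0.223,0.211,0.069,0,0,0,-1],[0.223,0.211,0.069,0,0,0,-1],[0.223,0.211,0.069,0,0,0,-1],[0.223,0.211,0.069,0,0,0,-1],[0.223,0.211,0.069,0,0,0,-1],[0.223,0.211,0.069,0,0,0,-1],[0.223,0.211,0.069,0,0,0,-1],[0.223,0.211,0.069,0,0,0,-1],[0.223,0.211,0.069,0,0,0,-1],[0.223,0.211,0.069,0,0,0,-1]]'
python3 - <<'E'
from h import *
c=imaging.camera("wrist"); cv2.imwrite("pics/w1.png",c["image"][...,::-1])
plan(.499,-.376,.12,67.3)
E
```

```text
time_s: 1.07
ee_pos: [0.1624, -0.5254, 0.3026]
eef_rot: [-3.142, -0.0, 1.182]
force: [0.0, 0.8, -0.7]
grip_width: 0.0939
time_s: 1.9
ee_pos: [0.5009, -0.3754, 0.2195]
eef_rot: [3.141, 0.0, 1.174]
force: [0.3, -0.7, -0.0]
grip_width: 0.094
t 1.95 pos [ 0.5051 -0.3722  0.2175] rot [-1.7994e+02 -9.0000e-02  6.7470e+01] w 0.094 F [ 4.   2.4 -2. ]
 turn [-0.002 -0.003  0.006] | shift before turn [-0.05  -0.034  0.812] | shift after turn [-0.049 -0.035  0.812]
```

View pics/w1.png

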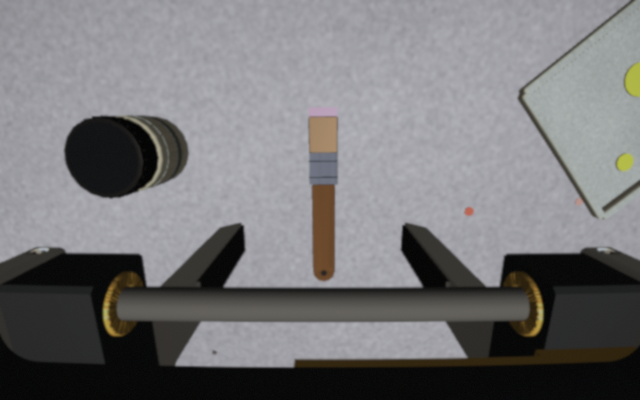

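```bash
python3 -m pendant '[[0,0,0,0,0,0,-1],[0,0,0,0,0,0,-1],[0,0,0,0,0,0,-1]]'
python3 - <<'E'
from h import *
c=imaging.camera("wrist"); im=c["image"].astype(int); cv2.imwrite("pics/w2.png",c["image"][...,::-1])
m=(im[...,0]-im[...,2]>25); m[290:]=0; m[:,:300]=0; m[:,350:]=0
for s,ce in blob(m): print(s,ce)
ys,xs=np.where(m); lo=ys.max(); print("row ext",ys.min(),lo)
for r in (200,220,240,260): print(r,np.where(m[r])[0][[0,-1]])
b=cast(c,[[322.5,108],[323,280]],.008); print(b,b.mean(0),np.linalg.norm(b[1]-b[0]),np.degrees(np.arctan2(*(b[0]-b[1])[::-1])))
print("large top",cast(c,[[104,156]],.078))
plan(*b.mean(0),.12,67.3)
E
```

```text
time_s: 2.2
ee_pos: [0.4987, -0.377, 0.2201]
eef_rot: [3.141, 0.0, 1.174]
force: [-0.4, -0.1, 0.1]
grip_width: 0.0937
[311, 114, 28, 36, 1003] [324.49, 131.48]
[314, 183, 22, 95, 1973] [324.73, 228.06]
row ext 114 277
200 [314 335]
220 [314 335]
240 [315 335]
260 [315 335]
[[ 0.53018111 -0.30250914]
 [ 0.46501657 -0.45911689]] [ 0.49759884 -0.38081302] 0.16962430218055125 67.4077871177102
large top [[ 0.37077546 -0.27415797]]
t 2.25 pos [ 0.4985 -0.3772  0.2203] rot [1.7997e+02 1.0000e-02 6.7210e+01] w 0.0936 F [ 0.3 -0.5  1.1]
 turn [ 0.001  0.    -0.003] | shift before turn [-0.031  0.004  0.836] | shift after turn [-0.031  0.005  0.836]
```

View pics/w2.png

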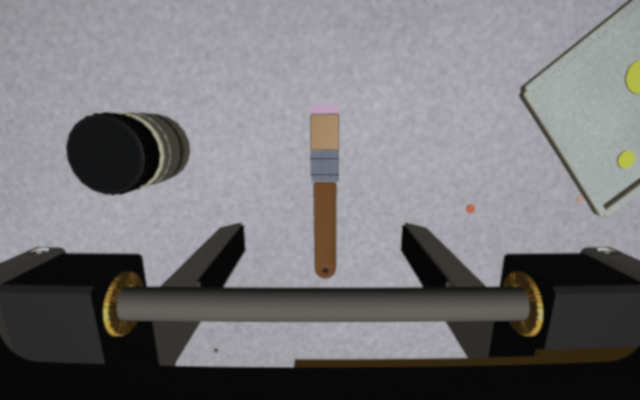

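```bash
python3 -m pendant '[[-0.008,0.003,0.25,0,0,0,-1],[-0.008,0.003,0.25,0,0,0,-1],[0,0.003,0.25,0,0,0,-1],[0,0,0.15,0,0,0,-1],[0,0,0.1,0,0,0,-1],[0,0,0,0,0,0,-1],[0,0,0,0,0,0,-1]]' 20
python3 - <<'E'
from h import *
plan(.4975,-.379,.1,67.3)
E
```

```text
time_s: 2.83
ee_pos: [0.4992, -0.3794, 0.1004]
eef_rot: [3.141, 0.0, 1.173]
force: [-0.1, -0.4, -0.5]
grip_width: 0.0943
t 2.83 pos [ 0.4992 -0.3794  0.1004] rot [1.7996e+02 1.0000e-02 6.7220e+01] w 0.0943 F [-0.1 -0.4 -0.5]
 turn [ 0.001  0.    -0.003] | shift before turn [-0.003 -0.015  0.003] | shift after turn [-0.003 -0.015  0.003]
```

```bash
python3 -m pendant '[[0,-0.01,0,0,0,0,1],[0,0,0,0,0,0,1],[0,0,0,0,0,0,1],[0,0,0,0,0,0,1],[0,0,0,0,0,0,1],[0,0,0,0,0,0,1],[0,0,0,0,0,0,1],[0,0,0,0,0,0,1],[0,0,0,0,0,0,1],[0,0,0,0,0,0,1]]' 20; python3 -m pendant '[[0,0,0,0,0,0,1],[0,0,0,0,0,0,1],[0,0,0,0,0,0,1],[0,0,-0.1,0,0,0,1],[0,0,-0.2,0,0,0,1],[0,0,-0.25,0,0,0,1],[0,0,-0.25,0,0,0,1],[0,0,-0.2,0,0,0,1],[0,0,0,0,0,0,1]]' 20
python3 - <<'E'
from h import *
c=imaging.camera("wrist"); cv2.imwrite("pics/w3.png",c["image"][...,::-1])
plan(.540,.272,.22,111.4)
E
```

```text
time_s: 3.67
ee_pos: [0.4985, -0.3782, 0.0998]
eef_rot: [-3.142, -0.0, 1.174]
force: [0.3, 0.1, 0.2]
grip_width: 0.0307
time_s: 4.42
ee_pos: [0.4995, -0.3789, 0.2264]
eef_rot: [3.133, 0.003, 1.174]
force: [0.5, -0.4, -0.5]
grip_width: 0.0218
t 4.47 pos [ 0.499  -0.3786  0.2235] rot [1.7971e+02 9.0000e-02 6.7280e+01] w 0.0218 F [-0.4 -0.3 -0.6]
 turn [ 0.008  0.007 -1.471] | shift before turn [ 5.133 -1.779  0.011] | shift after turn [4.923 2.296 0.029]
```

View pics/w3.png

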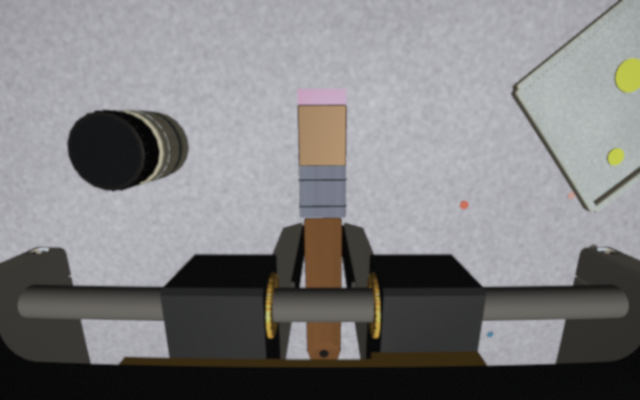

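```bash
python3 -m pendant '[[0,0,-0.05,0,0,-0.22,1],[0,0,-0.05,0,0,-0.22,1],[0,0,-0.05,0,0,-0.22,1],[0,0,0,0,0,-0.22,1],[0,0,0,0,0,-0.22,1],[0,0,0,0,0,-0.22,1],[0,0,0,0,0,-0.15,1]]' && python3 -m pendant '[[0.2,0.09,0,0,0,0,1],[0.28,0.13,0,0,0,0,1],[0.29,0.135,0,0,0,0,1],[0.29,0.135,0,0,0,0,1],[0.29,0.135,0,0,0,0,1],[0.29,0.135,0,0,0,0,1],[0.29,0.135,0,0,0,0,1],[0.29,0.135,0,0,0,0,1],[0.29,0.135,0,0,0,0,1],[0.29,0.135,0,0,0,0,1]]' && python3 -m pendant '[[0.29,0.135,0,0,0,0,1],[0.29,0.135,0,0,0,0,1],[0.29,0.135,0,0,0,0,1],[0.29,0.135,0,0,0,0,1],[0.29,0.135,0,0,0,0,1],[0.29,0.135,0,0,0,0,1],[0.22,0.1,0,0,0,0,1],[0,0,0,0,0,0,1],[0,0,0,0,0,0,1]]'
python3 - <<'E'
from h import *
for n in ("wrist","scene"):
  c=imaging.camera(n); cv2.imwrite(f"pics/{n}4.png",c["image"][...,::-1])
plan(.540,.272,.12,111.4)
E
```

```text
time_s: 5.05
ee_pos: [0.4982, -0.3779, 0.237]
eef_rot: [-3.141, -0.001, 1.95]
force: [-0.6, 0.2, -0.5]
grip_width: 0.0216
time_s: 5.88
ee_pos: [0.5207, -0.0066, 0.2373]
eef_rot: [-3.141, -0.001, 1.944]
force: [1.0, 0.0, 0.3]
grip_width: 0.0215
time_s: 6.63
ee_pos: [0.5366, 0.2515, 0.2368]
eef_rot: [-3.14, 0.0, 1.946]
force: [-0.8, -1.1, -0.4]
grip_width: 0.0214
t 6.73 pos [0.537  0.2497 0.2373] rot [-1.7993e+02  1.0000e-02  1.1137e+02] w 0.0219 F [-0.2 -0.5 -1.1]
 turn [-0.002  0.    -0.001] | shift before turn [0.164 0.092 0.977] | shift after turn [0.164 0.091 0.977]
```

View pics/wrist4.png

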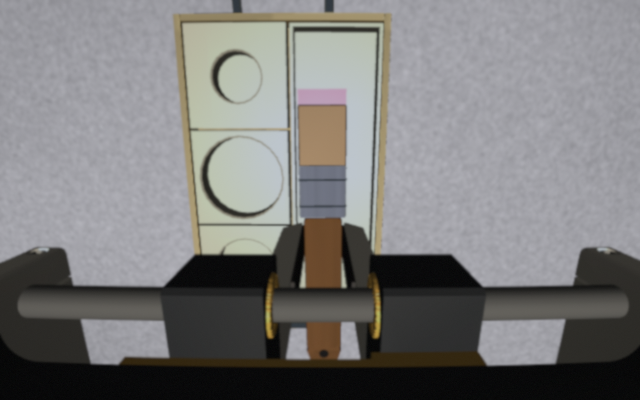

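View pics/scene4.png

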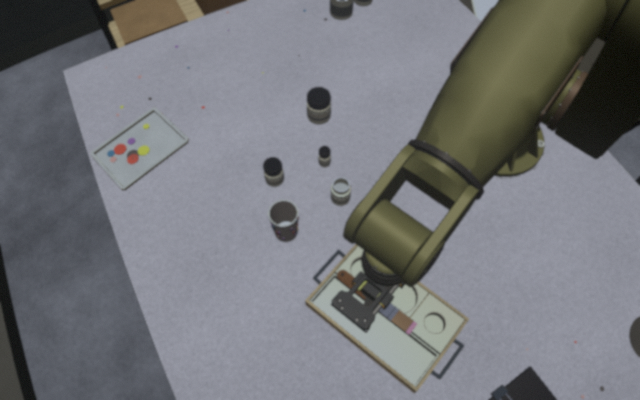

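Run:
```python
from h import *
c=imaging.camera("wrist"); cv2.imwrite("pics/z5.png",cv2.resize(c["image"][:250,170:400,::-1],None,fx=2.4,fy=2.4,interpolation=cv2.INTER_CUBIC))
print("S,L",cast(c,[[238,77],[243.5,175.5]],.028))
print("trough far inner edge top z.026", cast(c,[[296,28],[378,28]],.026))
```

```text
S,L [[0.42936286 0.32234894]
 [0.46140017 0.24094752]]
trough far inner edge top z.026 [[0.46269275 0.3784278 ]
 [0.52810175 0.40409362]]
```

View pics/z5.png

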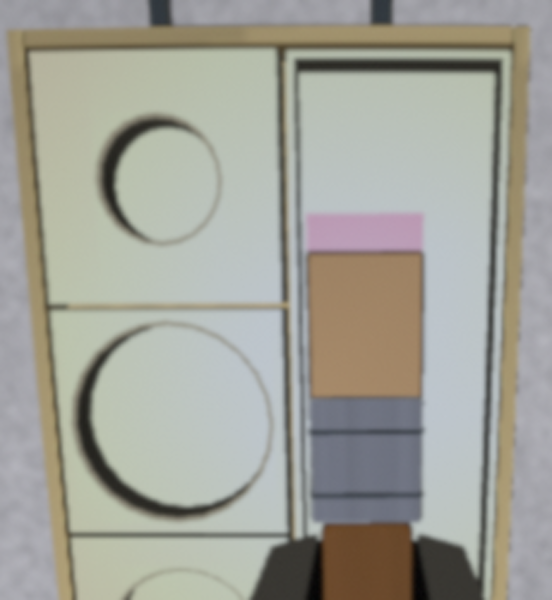

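```bash
python3 -m pendant '[[0.16,0.09,0.1,0,0,0,1],[0,0,0.2,0,0,0,1],[0,0,0.2,0,0,0,1],[0,0,0.2,0,0,0,1],[0,0,0.15,0,0,0,1],[0,0,0.1,0,0,0,1],[0,0,0.05,0,0,0,1],[0,0,0,0,0,0,1],[0,0,0,0,0,0,1]]'
python3 - <<'E'
from h import *
plan(.540,.272,.11,111.4)
E
```

```text
time_s: 7.53
ee_pos: [0.5407, 0.272, 0.1187]
eef_rot: [3.141, -0.0, 1.943]
force: [0.1, -0.1, -0.3]
grip_width: 0.0217
t 7.53 pos [0.5407 0.272  0.1187] rot [179.95  -0.   111.35] w 0.0217 F [ 0.1 -0.1 -0.3]
 turn [ 0.002 -0.    -0.002] | shift before turn [ 0.002 -0.006  0.072] | shift after turn [ 0.002 -0.006  0.072]
```

```bash
python3 -m pendant '[[0,0,0.04,0,0,0,1],[0,0,0.03,0,0,0,1],[0,0,0,0,0,0,1],[0,0,0,0,0,0,1],[0,0,0,0,0,0,0.2],[0,0,0,0,0,0,0.2],[0,0,0,0,0,0,0.2],[0,0,0,0,0,0,0.2]]' && python3 -m pendant '[[0,0,-0.1,0,0,0,0.2],[0,0,-0.2,0,0,0,0.2],[0,0,-0.25,0,0,0,0.2],[0,0,-0.3,0,0,0,-1],[0,0,-0.3,0,0,0,-1],[0,0,0,0,0,0,-1],[0,0,0,0,0,0,-1]]'
python3 - <<'E'
from h import *
c=imaging.camera("wrist"); cv2.imwrite("pics/w6.png",c["image"][...,::-1])
plan(.5563,-.1515,.24,111.4)
E
```

```text
time_s: 8.2
ee_pos: [0.5404, 0.2723, 0.1096]
eef_rot: [3.141, -0.0, 1.944]
force: [-0.1, 0.4, -0.5]
grip_width: 0.0376
time_s: 8.78
ee_pos: [0.5406, 0.2724, 0.2504]
eef_rot: [3.137, -0.0, 1.944]
force: [-0.7, 0.4, -0.7]
grip_width: 0.0608
t 8.83 pos [0.5402 0.2722 0.2483] rot [179.93  -0.   111.38] w 0.0643 F [ 0.4 -0.6 -0.6]
 turn [ 0.002 -0.    -0.001] | shift before turn [-3.337 -1.162  0.067] | shift after turn [-3.336 -1.163  0.069]
```

View pics/w6.png

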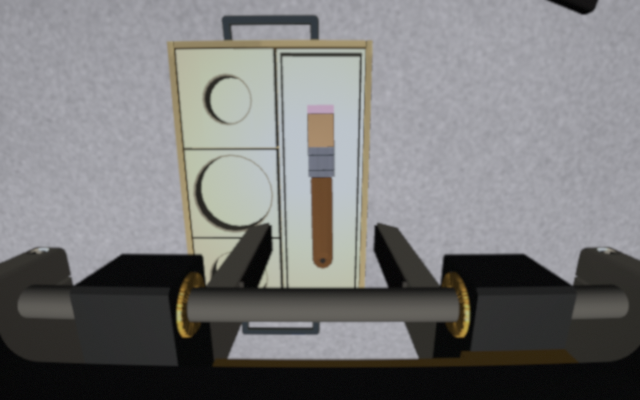

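```bash
python3 -m pendant '[[-0.3,-0.105,0.006,0,0,0,-1],[-0.3,-0.105,0.006,0,0,0,-1],[-0.3,-0.105,0.006,0,0,0,-1],[-0.3,-0.105,0.006,0,0,0,-1],[-0.3,-0.105,0.006,0,0,0,-1],[-0.3,-0.105,0.006,0,0,0,-1],[-0.3,-0.105,0.006,0,0,0,-1],[-0.3,-0.105,0.006,0,0,0,-1],[-0.3,-0.105,0.006,0,0,0,-1],[-0.3,-0.105,0.006,0,0,0,-1]]' && python3 -m pendant '[[-0.3,-0.105,0.006,0,0,0,-1],[-0.036,-0.01,0,0,0,0,-1],[0,0,0,0,0,0,-1],[0,0,0,0,0,0,-1],[0,0,0,0,0,0,-1]]'
python3 - <<'E'
from h import *
c=imaging.camera("wrist"); cv2.imwrite("pics/w7.png",c["image"][...,::-1])
plan(.5563,-.1515,.124,111.4)
E
```

```text
time_s: 9.67
ee_pos: [0.5534, -0.1107, 0.2389]
eef_rot: [-3.14, -0.001, 1.944]
force: [0.7, -0.3, 0.5]
grip_width: 0.0939
time_s: 10.08
ee_pos: [0.5559, -0.1502, 0.239]
eef_rot: [-3.141, -0.001, 1.945]
force: [0.1, 0.1, 0.0]
grip_width: 0.0938
t 10.13 pos [ 0.556  -0.1501  0.2392] rot [-1.7997e+02 -3.0000e-02  1.1147e+02] w 0.0939 F [-0.1  0.1  0.4]
 turn [-0.001 -0.001  0.002] | shift before turn [-0.012 -0.002  0.96 ] | shift after turn [-0.012 -0.002  0.96 ]
```

View pics/w7.png

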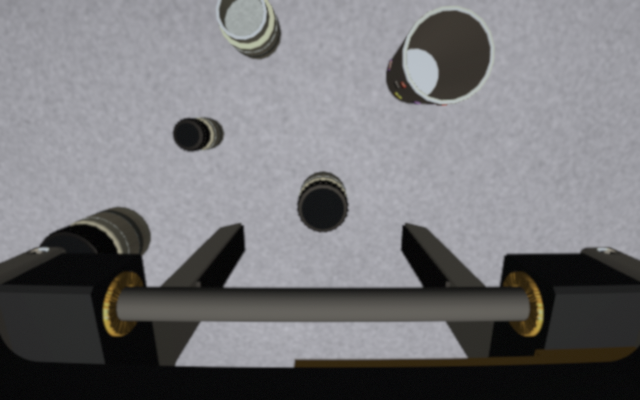

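Run:
```python
from h import *
c=imaging.camera("wrist")
print("M",cast(c,[[322.8,208]],.064),"S",cast(c,[[189,134]],.054),"open",cast(c,[[244,17]],.06),"tum",cast(c,[[448,55]],.092))
```

```text
M [[ 0.55783053 -0.15231794]] S [[ 0.43084494 -0.13625074]] open [[ 0.44738334 -0.0354294 ]] tum [[ 0.59518045 -0.01320228]]
```

```bash
python3 -m pendant '[[-0.018,0.008,0.15,0,0,0,-1],[0,0,0.2,0,0,0,-1],[0,0,0.2,0,0,0,-1],[0,0,0.2,0,0,0,-1],[0,0,0.15,0,0,0,-1],[0,0,0.06,0,0,0,-1],[0,0,0,0,0,0,-1]]' 30 && python3 -m pendant '[[0,0,0,0,0,0,1],[0,0,0,0,0,0,1],[0,0,0,0,0,0,1],[0,0,0,0,0,0,1],[0,0,0,0,0,0,1],[0,0,0,0,0,0,1],[0,0,0,0,0,0,1],[0,0,0,0,0,0,1],[0,0,0,0,0,0,1],[0,0,0,0,0,0,1]]' 30
python3 - <<'E'
from h import *
plan(.492,.1570,.24,111.4)
E
```

```text
time_s: 10.77
ee_pos: [0.5573, -0.1522, 0.123]
eef_rot: [-3.14, -0.002, 1.945]
force: [-1.8, -0.2, 0.4]
grip_width: 0.0939
time_s: 11.6
ee_pos: [0.5577, -0.1532, 0.1244]
eef_rot: [3.142, 0.0, 1.944]
force: [-1.0, -0.4, 1.5]
grip_width: 0.0452
t 11.6 pos [ 0.5577 -0.1532  0.1244] rot [180.     0.   111.38] w 0.0452 F [-1.  -0.4  1.5]
 turn [ 0.     0.    -0.001] | shift before turn [ 2.607  0.432 -0.963] | shift after turn [ 2.607  0.433 -0.963]
```

```bash
python3 -m pendant '[[0,0,-0.08,0,0,0,1],[0,0,-0.15,0,0,0,1],[0,0,-0.2,0,0,0,1],[0,0,-0.25,0,0,0,1],[0,0,-0.2,0,0,0,1],[0,0,-0.1,0,0,0,1],[0,0,0,0,0,0,1]]' && python3 -m pendant '[[0.15,0.025,0,0,0,0,1],[0.3,0.05,0,0,0,0,1],[0.3,0.05,0,0,0,0,1],[0.3,0.05,0,0,0,0,1],[0.3,0.05,0,0,0,0,1],[0.3,0.05,0,0,0,0,1],[0.3,0.05,0,0,0,0,1],[0.3,0.05,0,0,0,0,1],[0.2,0.033,0,0,0,0,1],[0.15,0.025,0,0,0,0,1]]' && python3 -m pendant '[[0,0,0,0,0,0,1],[0,0,0,0,0,0,1],[0,0,0,0,0,0,1]]'
python3 - <<'E'
from h import *
for n in ("wrist","scene","side"):
  c=imaging.camera(n); cv2.imwrite(f"pics/{n}8.png",c["image"][...,::-1])
plan(.492,.1570,.136,111.4)
E
```

```text
time_s: 12.18
ee_pos: [0.5583, -0.1533, 0.2448]
eef_rot: [3.138, 0.003, 1.944]
force: [0.8, 0.4, -0.3]
grip_width: 0.0454
time_s: 13.02
ee_pos: [0.4912, 0.1584, 0.2404]
eef_rot: [-3.139, -0.0, 1.946]
force: [-0.1, 0.1, -0.8]
grip_width: 0.0456
time_s: 13.27
ee_pos: [0.4923, 0.1556, 0.241]
eef_rot: [-3.14, -0.0, 1.944]
force: [0.4, 1.0, -0.9]
grip_width: 0.0452
t 13.42 pos [0.4926 0.1554 0.2416] rot [-179.97   -0.    111.3 ] w 0.0451 F [ 0.3 -0.4 -0.4]
 turn [-0.001 -0.    -0.003] | shift before turn [0.014 0.001 0.88 ] | shift after turn [0.014 0.001 0.88 ]
```

View pics/wrist8.png

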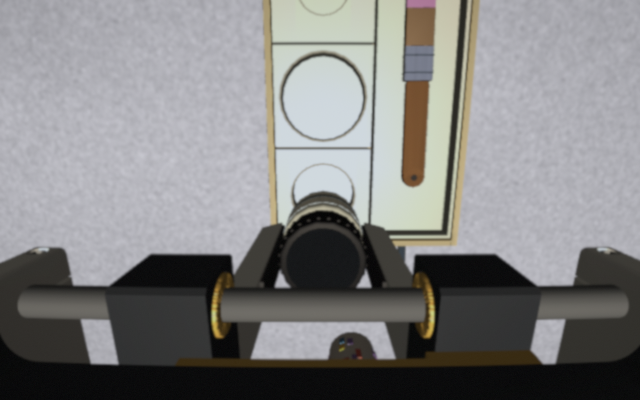

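View pics/side8.png

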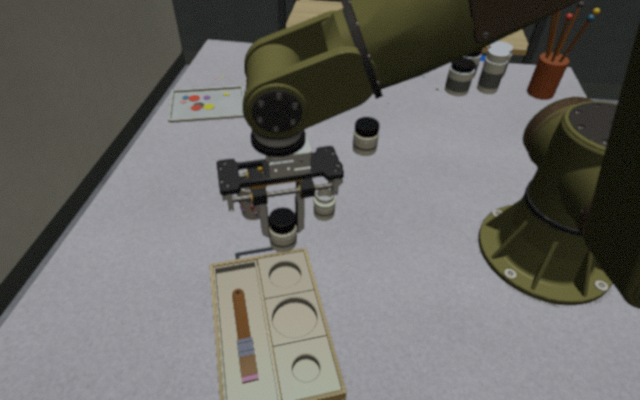

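Run:
```python
from h import *
c=imaging.camera("wrist")
L=cast(c,[[323.3,97]],.028)[0]; print("L",L, "M est", L+.09*np.array([.365,-.931]), cast(c,[[323.5,193]],.028))
# separators: between S/L and L/M
print(cast(c,[[272.5,43.5],[376,43.5],[276,149],[371.5,149]],.028))
```

```text
L [0.46096032 0.2397541 ] M est [0.49381032 0.1559641 ] [[0.49327401 0.15753835]]
[[0.40330747 0.2656528 ]
 [0.4873518  0.29840133]
 [0.43681785 0.18051172]
 [0.51962557 0.21282902]]
```

```bash
python3 -m pendant '[[0.013,0.004,0.1,0,0,0,1],[0,0,0.2,0,0,0,1],[0,0,0.2,0,0,0,1],[0,0,0.15,0,0,0,1],[0,0,0.08,0,0,0,1],[0,0,0.06,0,0,0,1],[0,0,0.05,0,0,0,1],[0,0,0.03,0,0,0,1],[0,0,0,0,0,0,1],[0,0,0,0,0,0,1]]'
python3 - <<'E'
from h import *
plan(.493,.1570,.1355,111.4)
E
```

```text
time_s: 14.3
ee_pos: [0.4925, 0.158, 0.1381]
eef_rot: [3.141, 0.0, 1.944]
force: [-0.4, -0.5, -0.8]
grip_width: 0.0454
t 14.3 pos [0.4925 0.158  0.1381] rot [1.7995e+02 1.0000e-02 1.1138e+02] w 0.0454 F [-0.4 -0.5 -0.8]
 turn [ 0.002  0.    -0.001] | shift before turn [-0.009  0.001  0.021] | shift after turn [-0.009  0.001  0.021]
```

```bash
python3 -m pendant '[[-0.005,0,0.015,0,0,0,1],[0,0,0.01,0,0,0,1],[0,0,0,0,0,0,1],[0,0,0,0,0,0,1],[0,0,0,0,0,0,-1],[0,0,0,0,0,0,-1],[0,0,0,0,0,0,-1],[0,0,0,0,0,0,-1],[0,0,0,0,0,0,-1]]' && python3 -m pendant '[[0,0,-0.1,0,0,0,-1],[0,0,-0.2,0,0,0,-1],[0,0,-0.25,0,0,0,-1],[0,0,-0.3,0,0,0,-1],[0,0,-0.1,0,0,0,-1],[0,0,0,0,0,0,-1],[0,0,0,0,0,0,-1]]'
python3 - <<'E'
from h import *
for n in ("wrist","side"):
  c=imaging.camera(n); cv2.imwrite(f"pics/{n}9.png",c["image"][...,::-1])
plan(.371,-.273,.25,111.4)
E
```

```text
time_s: 15.05
ee_pos: [0.4925, 0.1574, 0.1346]
eef_rot: [3.141, -0.0, 1.944]
force: [-0.2, -0.7, 0.6]
grip_width: 0.0752
time_s: 15.63
ee_pos: [0.4924, 0.1573, 0.2486]
eef_rot: [3.141, 0.0, 1.944]
force: [-0.4, -0.5, -0.4]
grip_width: 0.0942
t 15.73 pos [0.4921 0.1572 0.2472] rot [-1.7988e+02 -2.0000e-02  1.1137e+02] w 0.0937 F [-0.4 -0.2 -0.3]
 turn [-0.004 -0.001 -0.001] | shift before turn [-2.971 -2.246 -0.02 ] | shift after turn [-2.97  -2.248 -0.023]
```

View pics/wrist9.png

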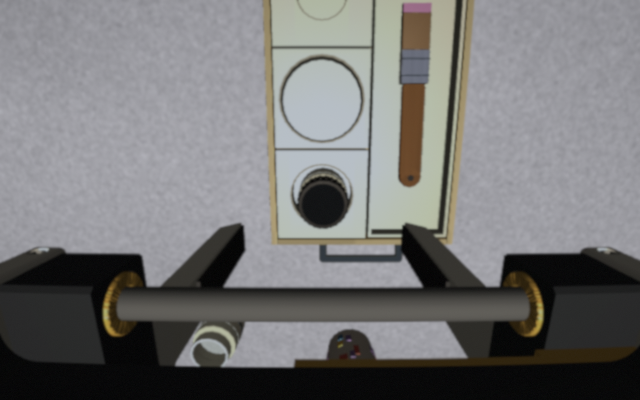

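View pics/side9.png

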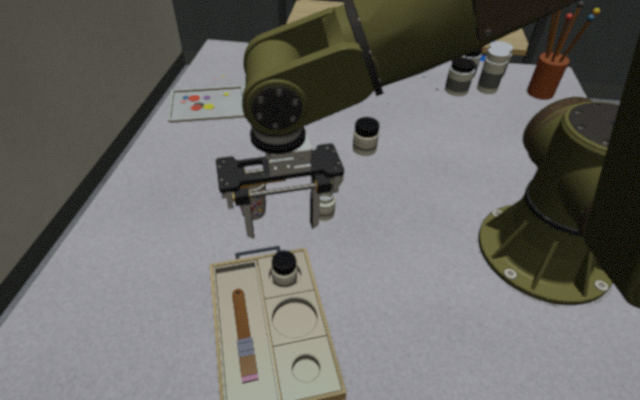

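```bash
python3 -m pendant '[[-0.15,-0.112,0,0,0,0,-1],[-0.25,-0.19,0,0,0,0,-1],[-0.25,-0.19,0,0,0,0,-1],[-0.25,-0.19,0,0,0,0,-1],[-0.25,-0.19,0,0,0,0,-1],[-0.25,-0.19,0,0,0,0,-1],[-0.25,-0.19,0,0,0,0,-1],[-0.25,-0.19,0,0,0,0,-1],[-0.25,-0.19,0,0,0,0,-1],[-0.25,-0.19,0,0,0,0,-1]]' && python3 -m pendant '[[-0.25,-0.19,0,0,0,0,-1],[-0.25,-0.19,0,0,0,0,-1],[-0.07,-0.044,0,0,0,0,-1],[0,0,0,0,0,0,-1],[0,0,0,0,0,0,-1],[0,0,0,0,0,0,-1]]'
python3 - <<'E'
from h import *
c=imaging.camera("wrist"); cv2.imwrite("pics/w10.png",c["image"][...,::-1])
plan(.371,-.273,.130,111.4)
E
```

```text
time_s: 16.57
ee_pos: [0.3926, -0.192, 0.2474]
eef_rot: [-3.14, -0.002, 1.944]
force: [1.4, 0.1, 0.8]
grip_width: 0.0939
time_s: 17.07
ee_pos: [0.3716, -0.2716, 0.2479]
eef_rot: [-3.141, -0.001, 1.945]
force: [0.6, -0.0, -0.8]
grip_width: 0.0939
t 17.12 pos [ 0.3718 -0.2715  0.2481] rot [-1.7999e+02 -5.0000e-02  1.1146e+02] w 0.0937 F [ 0.6  0.3 -0. ]
 turn [-0.    -0.002  0.002] | shift before turn [-0.01  -0.01   0.984] | shift after turn [-0.009 -0.01   0.984]
```

View pics/w10.png

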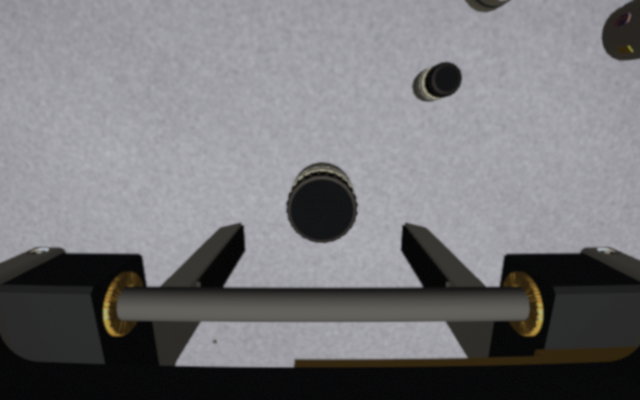

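```bash
python3 - <<'E'
from h import *
c=imaging.camera("wrist")
print(cast(c,[[322,209]],.078), "S",cast(c,[[443.5,79]],.054))
E
python3 -m pendant '[[-0.01,-0.005,0.15,0,0,0,-1],[0,0,0.2,0,0,0,-1],[0,0,0.2,0,0,0,-1],[0,0,0.2,0,0,0,-1],[0,0,0.15,0,0,0,-1],[0,0,0.08,0,0,0,-1],[0,0,0,0,0,0,-1]]' 40 && python3 -m pendant '[[0,0,0,0,0,0,1],[0,0,0,0,0,0,1],[0,0,0,0,0,0,1],[0,0,0,0,0,0,1],[0,0,0,0,0,0,1],[0,0,0,0,0,0,1],[0,0,0,0,0,0,1],[0,0,0,0,0,0,1],[0,0,0,0,0,0,1]]' 40
python3 - <<'E'
from h import *
plan(.4600,.2405,.25,111.4)
E
```

```text
[[ 0.37276553 -0.2734798 ]] S [[ 0.42838572 -0.13789918]]
time_s: 17.75
ee_pos: [0.3711, -0.273, 0.1294]
eef_rot: [-3.14, -0.003, 1.945]
force: [-0.0, -0.0, -0.4]
grip_width: 0.094
time_s: 18.5
ee_pos: [0.3715, -0.2742, 0.1314]
eef_rot: [3.141, 0.001, 1.944]
force: [-1.2, 0.9, 5.7]
grip_width: 0.0613
t 18.5 pos [ 0.3715 -0.2742  0.1314] rot [1.7998e+02 4.0000e-02 1.1137e+02] w 0.0613 F [-1.2  0.9  5.7]
 turn [ 0.001  0.001 -0.001] | shift before turn [ 3.725  2.251 -0.99 ] | shift after turn [ 3.725  2.252 -0.988]
```

```bash
python3 -m pendant '[[0,0,-0.08,0,0,0,1],[0,0,-0.15,0,0,0,1],[0,0,-0.22,0,0,0,1],[0,0,-0.25,0,0,0,1],[0,0,-0.2,0,0,0,1],[0,0,-0.1,0,0,0,1],[0,0,0,0,0,0,1]]' && python3 -m pendant '[[0.13,0.08,0,0,0,0,1],[0.27,0.163,0,0,0,0,1],[0.27,0.163,0,0,0,0,1],[0.27,0.163,0,0,0,0,1],[0.27,0.163,0,0,0,0,1],[0.27,0.163,0,0,0,0,1],[0.27,0.163,0,0,0,0,1],[0.27,0.163,0,0,0,0,1],[0.27,0.163,0,0,0,0,1],[0.27,0.163,0,0,0,0,1]]' && python3 -m pendant '[[0.27,0.163,0,0,0,0,1],[0.27,0.163,0,0,0,0,1],[0.27,0.163,0,0,0,0,1],[0.22,0.135,0,0,0,0,1],[0.13,0.08,0,0,0,0,1],[0,0,0,0,0,0,1],[0,0,0,0,0,0,1],[0,0,0,0,0,0,1],[0,0,0,0,0,0,1]]'
python3 - <<'E'
from h import *
for n in ("wrist","side"):
  c=imaging.camera(n); cv2.imwrite(f"pics/{n}11.png",c["image"][...,::-1])
plan(.4600,.2405,.1415,111.4)
E
```

```text
time_s: 19.08
ee_pos: [0.3717, -0.2745, 0.2539]
eef_rot: [3.139, 0.004, 1.944]
force: [-0.2, -0.3, -1.9]
grip_width: 0.0616
time_s: 19.92
ee_pos: [0.4317, 0.0815, 0.2502]
eef_rot: [-3.14, -0.0, 1.944]
force: [1.1, -0.0, -2.0]
grip_width: 0.0616
time_s: 20.67
ee_pos: [0.46, 0.2391, 0.2506]
eef_rot: [-3.141, 0.0, 1.943]
force: [-0.5, -0.3, -1.8]
grip_width: 0.0615
t 20.77 pos [0.4601 0.2392 0.251 ] rot [-180.      0.    111.31] w 0.0611 F [ 0.9  0.6 -0.8]
 turn [-0.     0.    -0.003] | shift before turn [0.01  0.003 0.912] | shift after turn [0.01  0.003 0.912]
```

View pics/wrist11.png

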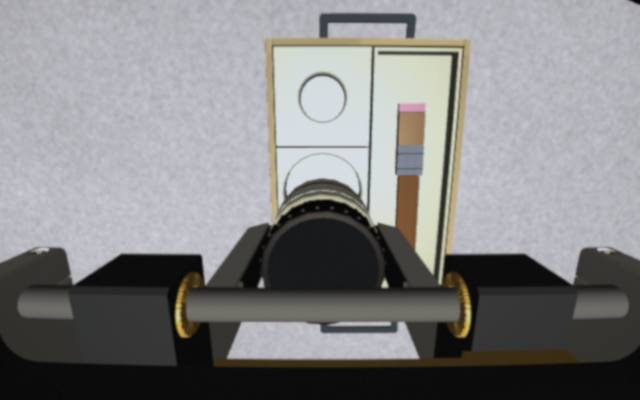

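View pics/side11.png

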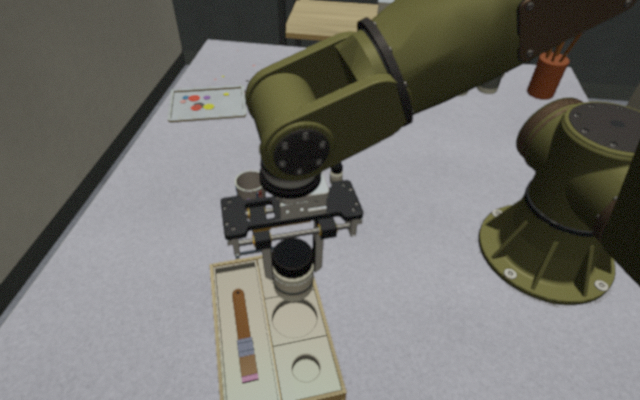

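```bash
python3 - <<'E'
from h import *
c=imaging.camera("wrist"); S=cast(c,[[323,98]],.028)[0]; print(S, S+.09*np.array([.365,-.931]))
E
python3 -m pendant '[[0.01,0.002,0.1,0,0,0,1],[0,0,0.2,0,0,0,1],[0,0,0.2,0,0,0,1],[0,0,0.15,0,0,0,1],[0,0,0.1,0,0,0,1],[0,0,0.07,0,0,0,1],[0,0,0.04,0,0,0,1],[0,0,0.03,0,0,0,1],[0,0,0,0,0,0,1],[0,0,0,0,0,0,1]]'
python3 - <<'E'
from h import *
plan(.4600,.2405,.1415,111.4)
E
```

```text
[0.42840363 0.32339866] [0.46125363 0.23960866]
time_s: 21.65
ee_pos: [0.4601, 0.2413, 0.1447]
eef_rot: [3.141, -0.0, 1.944]
force: [0.2, -0.0, -2.0]
grip_width: 0.0614
t 21.65 pos [0.4601 0.2413 0.1447] rot [179.95  -0.   111.37] w 0.0614 F [ 0.2 -0.  -2. ]
 turn [ 0.002 -0.    -0.001] | shift before turn [-0.006 -0.003  0.027] | shift after turn [-0.006 -0.003  0.027]
```

```bash
python3 -m pendant '[[-0.007,0.005,0.015,0,0,0,1],[0,0,0.015,0,0,0,1],[0,0,0,0,0,0,1],[0,0,0,0,0,0,1],[0,0,0,0,0,0,-1],[0,0,0,0,0,0,-1],[0,0,0,0,0,0,-1],[0,0,0,0,0,0,-1],[0,0,0,0,0,0,-1]]' && python3 -m pendant '[[0,0,-0.1,0,0,0,-1],[0,0,-0.2,0,0,0,-1],[0,0,-0.25,0,0,0,-1],[0,0,-0.3,0,0,0,-1],[0,0,-0.05,0,0,0,-1],[0,0,0,0,0,0,-1],[0,0,0,0,0,0,-1]]'
python3 - <<'E'
from h import *
for n in ("wrist","side"):
  c=imaging.camera(n); cv2.imwrite(f"pics/{n}12.png",c["image"][...,::-1])
plan(.4292,-.1368,.25,111.4)
E
```

```text
time_s: 22.4
ee_pos: [0.4608, 0.2407, 0.1405]
eef_rot: [3.142, -0.0, 1.944]
force: [-0.4, -0.4, 0.4]
grip_width: 0.0912
time_s: 22.98
ee_pos: [0.4606, 0.2406, 0.2479]
eef_rot: [-3.141, 0.0, 1.944]
force: [-0.6, 0.7, -0.4]
grip_width: 0.0938
t 23.08 pos [0.4604 0.2405 0.247 ] rot [-179.86    0.    111.38] w 0.0938 F [ 0.6 -0.7 -0.3]
 turn [-0.005  0.    -0.001] | shift before turn [-2.833 -1.388 -0.022] | shift after turn [-2.833 -1.389 -0.025]
```

View pics/wrist12.png

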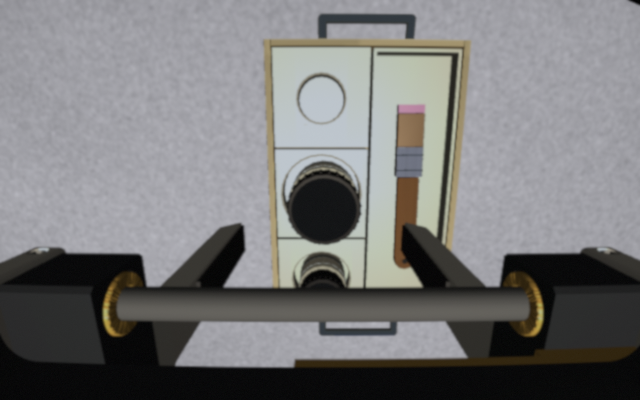

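View pics/side12.png

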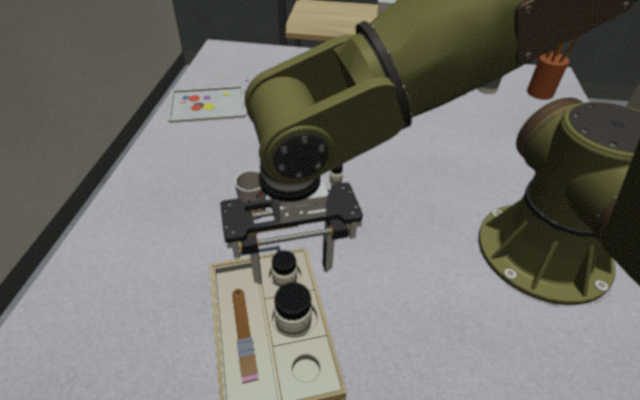

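```bash
python3 -m pendant '[[-0.2,-0.098,0,0,0,0,-1],[-0.29,-0.142,0,0,0,0,-1],[-0.29,-0.142,0,0,0,0,-1],[-0.29,-0.142,0,0,0,0,-1],[-0.29,-0.142,0,0,0,0,-1],[-0.29,-0.142,0,0,0,0,-1],[-0.29,-0.142,0,0,0,0,-1],[-0.29,-0.142,0,0,0,0,-1],[-0.29,-0.142,0,0,0,0,-1],[-0.29,-0.142,0,0,0,0,-1]]' && python3 -m pendant '[[-0.023,-0.013,0,0,0,0,-1],[0,0,0,0,0,0,-1],[0,0,0,0,0,0,-1],[0,0,0,0,0,0,-1]]'
python3 - <<'E'
from h import *
c=imaging.camera("wrist"); cv2.imwrite("pics/w13.png",c["image"][...,::-1])
plan(.4292,-.1368,.123,111.4)
E
```

```text
time_s: 23.92
ee_pos: [0.429, -0.1352, 0.2474]
eef_rot: [-3.14, -0.001, 1.944]
force: [1.1, -0.1, -0.9]
grip_width: 0.0938
time_s: 24.25
ee_pos: [0.4295, -0.1355, 0.248]
eef_rot: [-3.141, -0.001, 1.945]
force: [0.2, -0.5, 0.3]
grip_width: 0.094
t 24.3 pos [ 0.4296 -0.1354  0.2482] rot [-1.7998e+02 -3.0000e-02  1.1147e+02] w 0.0942 F [0.5 0.7 0.3]
 turn [-0.001 -0.001  0.002] | shift before turn [-0.01  -0.007  1.043] | shift after turn [-0.01  -0.007  1.043]
```

View pics/w13.png

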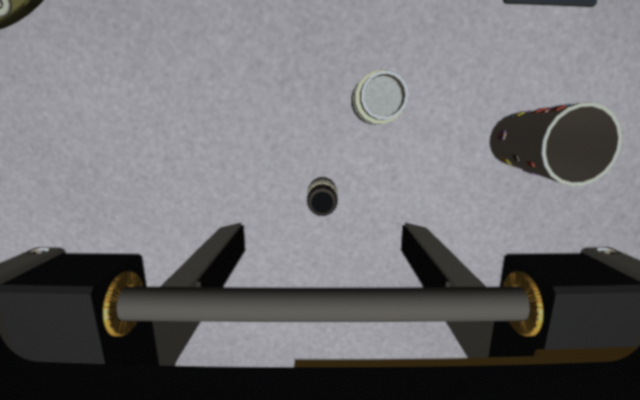

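```bash
python3 -m pendant '[[-0.012,-0.003,0.15,0,0,0,-1],[0,0,0.22,0,0,0,-1],[0,0,0.22,0,0,0,-1],[0,0,0.2,0,0,0,-1],[0,0,0.15,0,0,0,-1],[0,0,0.1,0,0,0,-1],[0,0,0,0,0,0,-1]]' 25 && python3 -m pendant '[[0,0,0,0,0,0,1],[0,0,0,0,0,0,1],[0,0,0,0,0,0,1],[0,0,0,0,0,0,1],[0,0,0,0,0,0,1],[0,0,0,0,0,0,1],[0,0,0,0,0,0,1],[0,0,0,0,0,0,1],[0,0,0,0,0,0,1],[0,0,0,0,0,0,1]]' && python3 -m pendant '[[0,0,0,0,0,0,1],[0,0,0,0,0,0,1],[0,0,0,0,0,0,1],[0,0,0,0,0,0,1]]'
python3 - <<'E'
from h import *
plan(.4278,.3237,.25,111.4)
E
```

```text
time_s: 24.88
ee_pos: [0.4289, -0.1367, 0.1216]
eef_rot: [-3.139, -0.003, 1.946]
force: [1.1, 0.6, -0.1]
grip_width: 0.0938
time_s: 25.72
ee_pos: [0.4296, -0.1381, 0.1237]
eef_rot: [-3.142, -0.0, 1.944]
force: [0.7, -0.3, -0.5]
grip_width: 0.0305
time_s: 26.05
ee_pos: [0.4296, -0.1381, 0.1237]
eef_rot: [-3.142, -0.0, 1.944]
force: [-0.4, 0.7, 0.5]
grip_width: 0.0289
t 26.05 pos [ 0.4296 -0.1381  0.1237] rot [-180.     -0.    111.38] w 0.0289 F [-0.4  0.7  0.5]
 turn [-0.    -0.    -0.001] | shift before turn [ 3.589  1.389 -1.052] | shift after turn [ 3.589  1.39  -1.052]
```

```bash
python3 -m pendant '[[0,0,-0.08,0,0,0,1],[0,0,-0.15,0,0,0,1],[0,0,-0.22,0,0,0,1],[0,0,-0.25,0,0,0,1],[0,0,-0.25,0,0,0,1],[0,0,-0.1,0,0,0,1],[0,0,0,0,0,0,1]]' && python3 -m pendant '[[0.13,0.05,0,0,0,0,1],[0.28,0.108,0,0,0,0,1],[0.28,0.108,0,0,0,0,1],[0.28,0.108,0,0,0,0,1],[0.28,0.108,0,0,0,0,1],[0.28,0.108,0,0,0,0,1],[0.28,0.108,0,0,0,0,1],[0.28,0.108,0,0,0,0,1],[0.28,0.108,0,0,0,0,1],[0.28,0.108,0,0,0,0,1]]' && python3 -m pendant '[[0.28,0.108,0,0,0,0,1],[0.28,0.108,0,0,0,0,1],[0.25,0.1,0,0,0,0,1],[0.129,0.052,0,0,0,0,1],[0,0,0,0,0,0,1],[0,0,0,0,0,0,1],[0,0,0,0,0,0,1]]'
python3 - <<'E'
from h import *
for n in ("wrist","side"):
  c=imaging.camera(n); cv2.imwrite(f"pics/{n}14.png",c["image"][...,::-1])
plan(.4278,.3237,.1345,111.4)
E
```

```text
time_s: 26.63
ee_pos: [0.4303, -0.1383, 0.2532]
eef_rot: [3.138, 0.004, 1.944]
force: [0.5, 0.2, -1.0]
grip_width: 0.0292
time_s: 27.47
ee_pos: [0.4272, 0.2045, 0.2489]
eef_rot: [-3.14, -0.0, 1.944]
force: [0.7, 0.0, 0.1]
grip_width: 0.0291
time_s: 28.05
ee_pos: [0.4278, 0.3229, 0.249]
eef_rot: [-3.14, 0.0, 1.944]
force: [-0.1, 0.2, 0.2]
grip_width: 0.0291
t 28.15 pos [0.4281 0.3227 0.2496] rot [-1.7998e+02  1.0000e-02  1.1131e+02] w 0.0289 F [-0.2 -0.5 -0.4]
 turn [-0.001  0.    -0.003] | shift before turn [0.009 0.001 0.959] | shift after turn [0.008 0.001 0.959]
```

View pics/wrist14.png

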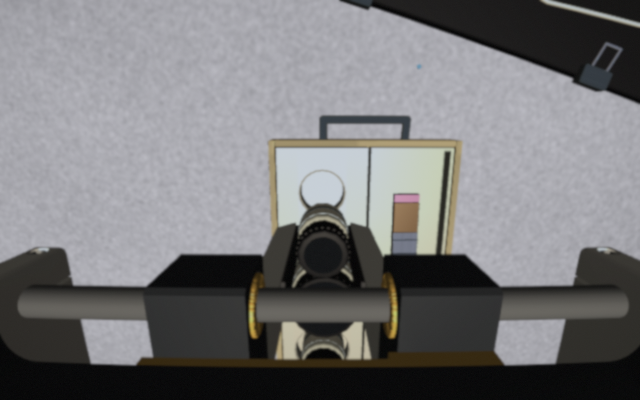

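View pics/side14.png

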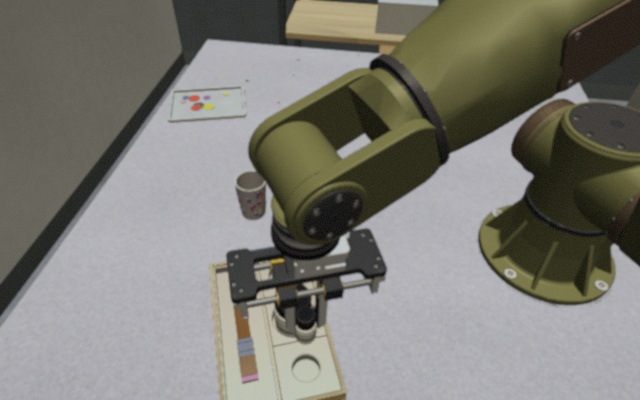

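```bash
python3 - <<'E'
from h import *
c=imaging.camera("wrist"); print(cast(c,[[323,191]],.028))
E
python3 -m pendant '[[0.006,0.001,0.1,0,0,0,1],[0,0,0.2,0,0,0,1],[0,0,0.2,0,0,0,1],[0,0,0.2,0,0,0,1],[0,0,0.1,0,0,0,1],[0,0,0.06,0,0,0,1],[0,0,0.04,0,0,0,1],[0,0,0.03,0,0,0,1],[0,0,0,0,0,0,1],[0,0,0,0,0,0,1]]'
python3 - <<'E'
from h import *
plan(.4280,.3237,.1345,111.4)
E
```

```text
[[0.42829901 0.3249516 ]]
time_s: 29.03
ee_pos: [0.4281, 0.3246, 0.1389]
eef_rot: [3.14, -0.0, 1.944]
force: [0.1, 1.1, 0.7]
grip_width: 0.029
t 29.03 pos [0.4281 0.3246 0.1389] rot [ 1.7994e+02 -1.0000e-02  1.1137e+02] w 0.029 F [0.1 1.1 0.7]
 turn [ 0.002 -0.    -0.001] | shift before turn [-0.007 -0.004  0.037] | shift after turn [-0.007 -0.004  0.037]
```

```bash
python3 -m pendant '[[0,0,0.02,0,0,0,1],[0,0,0.017,0,0,0,1],[0,0,0,0,0,0,1],[0,0,0,0,0,0,1],[0,0,0,0,0,0,0],[0,0,0,0,0,0,0],[0,0,0,0,0,0,0],[0,0,0,0,0,0,0]]' && python3 -m pendant '[[0,0,-0.1,0,0,0,0],[0,0,-0.2,0,0,0,0],[0,0,-0.25,0,0,0,0],[0,0,-0.3,0,0,0,0],[0,0,-0.3,0,0,0,0],[0,0,-0.2,0,0,0,-1],[0,0,0,0,0,0,-1]]' && python3 -m pendant '[[-0.3,0,0,0,0,0,-1],[-0.3,0,0,0,0,0,-1],[-0.3,0,0,0,0,0,-1],[-0.3,0,0,0,0,0,-1],[-0.3,0,0,0,0,0,-1],[-0.3,0,0,0,0,0,-1],[-0.3,0,0,0,0,0,-1],[-0.3,0,0,0,0,0,-1],[0,0,0,0,0,0,-1],[0,0,0,0,0,0,-1]]'
python3 - <<'E'
from h import *
for n in ("wrist","side","scene"):
  c=imaging.camera(n); cv2.imwrite(f"pics/{n}15.png",c["image"][...,::-1])
plan(.4280,.3237,.1345,111.4)
E
```

```text
time_s: 29.7
ee_pos: [0.4278, 0.3245, 0.1337]
eef_rot: [3.142, -0.0, 1.944]
force: [-0.9, -0.0, 0.1]
grip_width: 0.0467
time_s: 30.28
ee_pos: [0.4285, 0.325, 0.3021]
eef_rot: [3.133, -0.002, 1.944]
force: [0.1, -0.3, 0.3]
grip_width: 0.057
time_s: 31.12
ee_pos: [0.5329, 0.055, 0.2956]
eef_rot: [-3.141, -0.0, 1.941]
force: [-0.7, 0.6, 0.2]
grip_width: 0.0937
t 31.27 pos [0.5324 0.0572 0.2958] rot [-1.8000e+02 -1.0000e-02  1.1143e+02] w 0.0943 F [-0.4 -0.6  0.8]
 turn [-0.    -0.     0.001] | shift before turn [2.385e+00 1.000e-03 1.345e+00] | shift after turn [ 2.385 -0.     1.344]
```

View pics/wrist15.png

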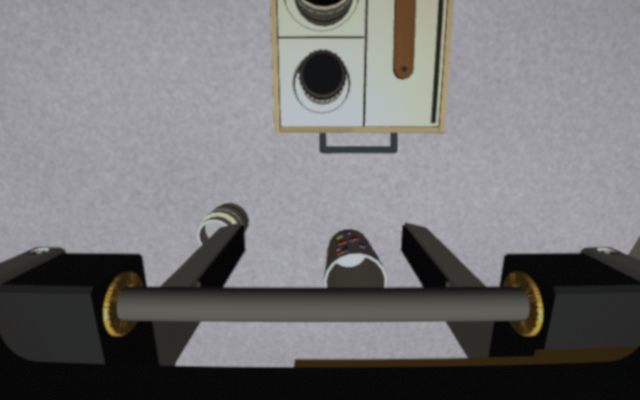

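View pics/side15.png

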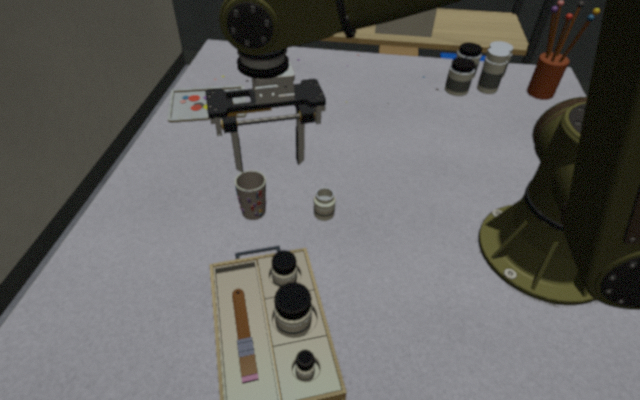

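View pics/scene15.png

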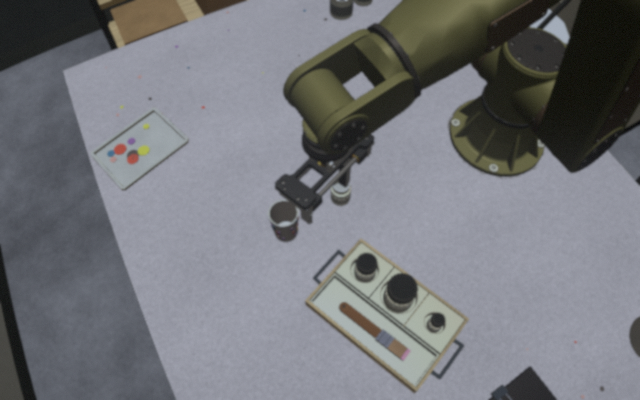

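Run:
```python
from h import *
H={"M":(.492,.157),"L":(.460,.2405),"S":(.428,.3237)}
zz={"M":.065,"L":.078,"S":.056}
for n,roi in [("scene",(345,245,455,340)),("side",(265,240,330,385))]:
    c=imaging.camera(n); im=c["image"].astype(int); m=im.max(2)<62; k=np.zeros_like(m); x0,y0,x1,y1=roi; k[y0:y1,x0:x1]=1
    for s,ce in blob(m&k):
        q=min(H,key=lambda q:np.hypot(*(cast(c,ce,zz[q])[0]-H[q])))
        print(n,s,q,((cast(c,ce,zz[q])[0]-H[q])*1000).round(1))
c=imaging.camera("scene"); b=cast(c,[[341,306],[408,356]],.017); print("brush",b.mean(0),np.linalg.norm(b[1]-b[0]),np.degrees(np.arctan2(*(b[1]-b[0])[::-1])))
c=imaging.camera("side"); b=cast(c,[[238,290],[251,381]],.017); print("brush side",b.mean(0),np.linalg.norm(b[1]-b[0]))
```

```text
scene [356, 254, 21, 20, 308] M [0.6 3. ]
scene [388, 274, 28, 30, 657] L [1.6 2. ]
scene [431, 314, 13, 13, 132] S [-0.2  2.9]
side [272, 248, 24, 27, 476] M [-0.4 -0.4]
side [275, 281, 36, 39, 1093] L [ 0.5 -0.8]
side [277, 323, 33, 12, 79] L [-9.6 49.9]
side [295, 350, 22, 21, 296] S [-1.6  0.5]
brush [0.53958818 0.27755439] 0.1667974514547675 113.26999296871644
brush side [0.53714473 0.27204592] 0.16806487624679442
```

All within tolerance, so I'm handing in.

```bash
python3 -c "
from station import hand_in
print(hand_in())"
```

```text
the job is handed in; nothing more can be done
None
```

The kit is packed and handed in at about 31 s of the 112 s limit. `hand_in` reports no verdict, so success rests on my own checks below.

**What I did:** I laid the brush in the trough first. Then I stood the medium, large and small jars in their own pockets, in that order. Finally I backed the gripper clear.

**Last checks:**
- **Jars:** in the scene and side cameras the caps sit within about 3 mm of their pocket centres (the limit is 12 mm). All three look upright and seated in the pictures.
- **Brush:** it lies along the trough, about 2° off its line. Its middle is within about 6 mm of the trough centre.
- **Open jar and tumbler:** both stand upright and appear at the same pixels as at the start. I judged this by eye and did not measure their positions again at the end.
- **Forces:** readings stayed at about 6 N or less, and the gripper ended open and clear of everything.

**Disagreements:** the scene and side cameras differed by 3–5 mm along world y in most places, and up to about 6 mm for the brush. That is more than the stated 2 mm calibration but well inside the tolerances. One extra dark patch in the side view, about 50 mm from the large jar's pocket, was most likely shadow, and I ignored it.

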